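# Uncover the camera stick, swing the camera, store the view

## Robot

A 7-joint arm with a two-finger parallel gripper is mounted at the origin on the work surface. World frame = base frame: x ahead of the robot, y to its left, z up, the work surface at z = 0. Lengths are in m, angles in rad, forces in N, time in s.
With the tool pointing down it reaches from about 0.4 to 0.875 m from the base axis. Payload 4.4 kg.
Tool frame: the origin (TCP) lies midway between the tips of the shut fingers; the grasp point (between the pads) lies 19 mm behind it (ctrl.grip_point_offset is the distance from the TCP to the grasp point, in m); z points along the fingers, y is the line along which they close (so a half turn about z gives the same grasp; the last joint's range is limited). The gripper opens to 85 mm and grips with 20 to 120 N. Pads are 22 mm wide; open, the fingers measure 114 mm over their backs; the gripper's body (76 mm by 85 mm) begins 54 mm behind the grasp point. The pads swing forward as they close: fully open they stand 13 mm farther back than shut.
Start: joints at [-0.066, 0.628, 0.038, 1.517, -0.027, 0.996, -0.02], TCP at [0.65, 0, 0.231] pointing down, gripper open.
Joint ranges: [-3.06, 3.06], [-0.37, 2.12], [-1.25, 1.32], [0.18, 2.47], [-1.1, 4.24], [0.23, 1.98], [-2.94, 2.94]. Speed limits (rad/s): [2.57, 2.57, 3.14, 3.14, 3.14, 3.14, 3.14].

## Interface

Orientations are given as a 3x3 rotation matrix whose columns are the frame's x, y, z axes.
In Python, from workcell import ctrl gives the robot as it stands.
- The arm moves only by the tool apply_moves, never from a script. Its argument "moves" is one flat list of numbers, 7 for each row, row after row: the opening, from 0 (shut) to 1 (fully open), then the shift along the tool's x, y, z normalised to -1 to 1, where 1 is 0.02 m, then the turn, a rotation vector about the tool's x, y, z normalised to -1 to 1, where 1 is 0.5 rad. In form: [jaw, x, y, z, rx, ry, rz, jaw, x, y, z, rx, ry, rz, ...]. A call has 1 to 8 rows; each row shifts and turns the commanded pose from where the row before left it, along the tool's axes as they then stand; what a row does not reach is not made up. A row lasts 1/10 s, in which the tool goes at most 50 mm and 8.59 degrees, less where a joint would pass 70% of its speed; a pose out of reach is approached as far as the arm can. A call with a number of a shift or a turn outside -1 to 1 is refused whole. A call with a gripper value outside its range is refused whole. The fingers move at their own pace and stop on an object; "force" is the grip in N (left out, the last holds). Time passes only in rows, so rows that do not move let the fingers close. It gives the time, the measured TCP pose, the force, the opening and the grip force at its end, in the units of the state.
- ctrl.get_state(): the state, without advancing time (a new reading comes with each control period).
- ctrl.snapshot(name): name is "scene" or "side" or "wrist"; returns a dict with "img" (384x512x3 uint8, red, green, blue), "fov_y" (degrees; the focal length in pixels is half the picture's height over the tangent of half this angle, whatever the lens; pixels are square), "cx", "cy" (the principal point, pixels), "R" (3x3) and "t" (3): a world point X has camera coordinates R X + t. Camera axes: x right, y down, z forward; pixel columns grow to the right and rows downward; lengths in m; the calibration is good to about 2 mm. A picture is of the moment at which its call begins. There is no depth.
- ctrl.job_done(): hands the job in; it is judged then, once.
The state is a dict: "time": time; "qpos": joint angles; "qvel": joint speeds; "joint_efforts": joint torques, N m; "position": TCP position; "orientation": TCP orientation; "ft_force": force on the tool from outside, world axes, zero at the start; "ft_torque": the same for the moment, N m; "width": finger opening in m; "gripper_force": force on a finger pad.
Only numpy, scipy, OpenCV 4.12 (cv2) and the standard library are available. Lean on these libraries where they do the work, as an engineer would, in place of code of your own. Each camera call takes 0.05 s, during which the arm holds its last target. There are 200 camera calls.

## Task

Take the dust cover off the stick of the camera controller and set it down upright in the small tray (set down, not dropped). Then tilt the stick nearly to its stop, straight towards the side of the controller where the small round-headed camera stands and no other way, hold it there for two seconds, and let it spring back to the middle. Finally press the big round button on the controller fully down and let go, leaving everything else on the desk where it is.

Things in the scene. Friction and masses are not known exactly. Their poses are not given: they have to be found in the camera images.
- controller: Grey desk console, fixed to the desk, 170 mm deep (x) by 250 mm wide (y) by 45 mm high. Origin: centre of its underside; x points away from the operator (robot), y to the operator's left, z up. The stick stands in the middle of its width, 20 mm beyond the centre in x, and starts hidden under the dust cover. The big button is near its right front corner; the small keys and the screen do not move.
- stick_knob (a point): Centre of the black ball, 26 mm across, on top of the stick. Upright it is 89 mm above the desk (44 mm above the console's top). It sits 50 mm above the stick's pivot on a 10 mm steel rod, with a low soft-looking boot at its foot.
- stick_side (a joint): Sideways tilt of the stick (rad) about its pivot: 0 upright, positive to the controller's left (+y), negative to its right; stops at -0.45 and 0.45. A spring returns it to 0; about 4 N at the ball holds it at the stop.
- stick_fwd (a joint): Fore-and-aft tilt of the stick (rad): 0 upright, positive away from the operator (controller +x), negative towards the operator; stops at -0.45 and 0.45; same spring.
- cover: Loose white plastic dust cover, a cup upside down over the stick: 60 mm across, wall 3 mm, 66 mm high, closed on top, with a grip knob 22 mm across and 28 mm tall on top (94 mm in all), about 70 g. Origin: centre of its open lower rim, which rests on the console's top (45 mm above the desk); z up. It must be raised at least 70 mm to clear the stick.
- tray: Small square open wooden tray fixed on the desk, 130 by 130 mm, 20 mm high, walls and floor 5 mm. Origin: centre of its underside. It is at the left or the right front of the controller.
- tray_in (a point): Centre of the tray's inner floor, axes along the tray's sides.
- store_top (a point): Centre of the top of the big round push button (28 mm across) in its black housing on the controller; pressed straight down.
- store (a joint): Travel of that button (m): 0 up, 0.006 fully down; it springs back, fully down takes about 5 N.
- camera: Small desk camera: white round foot 76 mm across, black neck, white ball head with a black lens, 112 mm high. Origin: centre of its underside. It stands about 320 mm to the left or the right of the controller's middle, or about 210 mm beyond it (within 20 degrees of that axis of the controller as seen from the stick). Leave it in place.
- phone: Black cordless phone in its cradle, 85 by 75 mm, 120 mm high. Origin: centre of its underside. Bystander.
- router: Flat black router, 80 by 110 mm, 28 mm high with two aerials to 116 mm. Origin: centre of its underside. Bystander.
- tape: Brown parcel-tape roll lying flat, 90 mm across, 45 mm high. Origin: centre of its underside. Bystander.
There are look-alikes about, which are no part of the job. What is shaped like the cover but orange or purple is not meant.

How it is judged:
On the way, in this order (a step that is already met when the one before it is completed fails the run):
1. the cover is brought upright to within 12 mm of the tray floor in the fingers (x of cover in the frame of tray_in between -0.034 and 0.034 m and y of cover in the frame of tray_in between -0.034 and 0.034 m and angle between cover's own z axis and vertical below 0.15 rad and z of cover in the frame of tray_in below 0.012 m and contact force between the fingers and cover above 0.2 N), for 0.02 s.
2. cover in tray, stick held over 0.3 rad to the camera side (under 0.17 rad across) for 1.5 s (x of cover in the frame of tray_in between -0.034 and 0.034 m and y of cover in the frame of tray_in between -0.034 and 0.034 m and angle between cover's own z axis and vertical below 0.15 rad and z of cover in the frame of tray_in below 0.004 m and ((y of camera in the frame of controller above 0.15 m and value of joint stick_side above 0.3 rad and value of joint stick_fwd between -0.17 and 0.17 rad) or (y of camera in the frame of controller below -0.15 m and value of joint stick_side below -0.3 rad and value of joint stick_fwd between -0.17 and 0.17 rad) or ((x of camera in the frame of controller above 0.15 m and y of camera in the frame of controller between -0.15 and 0.15 m) and value of joint stick_fwd above 0.3 rad and value of joint stick_side between -0.17 and 0.17 rad))), for 1.5 s.
3. the stick is back in the middle (value of joint stick_side between -0.08 and 0.08 rad and value of joint stick_fwd between -0.08 and 0.08 rad), for 0.2 s.
4. the big button is pressed fully down (over 4.5 mm) with the stick left in the middle (all of step 3 and value of joint store above 0.0045 m), for 0.05 s.
At the end, for the whole second after the job is handed in: The cover stands upright (within 0.15 rad) on the tray's floor, at rest; the stick is within 0.08 rad of upright on both axes; the button is up again (under 2 mm) (all of step 3 and x of cover in the frame of tray_in between -0.034 and 0.034 m and y of cover in the frame of tray_in between -0.034 and 0.034 m and angle between cover's own z axis and vertical below 0.15 rad and z of cover in the frame of tray_in below 0.004 m and linear speed of cover below 0.02 m/s and value of joint store below 0.002 m); the robot touches nothing.
It fails at once if the camera is moved more than 20 mm (distance of camera from where it was at the start of the episode above 0.02 m).
It fails at once if the phone is moved more than 20 mm (distance of phone from where it was at the start of the episode above 0.02 m).
It fails at once if the router is moved more than 20 mm (distance of router from where it was at the start of the episode above 0.02 m).
It fails at once if the tape is moved more than 20 mm (distance of tape from where it was at the start of the episode above 0.02 m).
It fails at once if the stick is tilted over 0.3 rad to a side where the camera is not ((not (y of camera in the frame of controller above 0.15 m) and value of joint stick_side above 0.3 rad) or (not (y of camera in the frame of controller below -0.15 m) and value of joint stick_side below -0.3 rad) or (not (x of camera in the frame of controller above 0.15 m and y of camera in the frame of controller between -0.15 and 0.15 m) and value of joint stick_fwd above 0.3 rad) or value of joint stick_fwd below -0.3 rad).
It also fails if it takes over 64 s, if anything falls off the work surface, if the arm or the gripper's body presses on something with over 40 N, if the wrist force passes 120 N, or if a joint passes its speed limit or range.

## Working session

There is one attempt and no reset: what is moved stays moved. The work goes in short steps, Python scripts to look and compute and a tool call to move; the robot and the scene stay as the last step left them, time stands still between calls to the robot, and variables do not carry over. Pictures are saved under pics/ and viewed, at most 10 in all, crops included, and the job is handed in when it is done.

Besides the shell and the picture viewer there is one more tool, called after ">>>" as name(argument=value, ...) on one line, values as JSON. apply_moves: Moves the arm, as the interface text tells. Its arguments: {"type":"object","properties":{"moves":{"type":"array"},"force":{"type":"number"}},"required":["moves"]}

```bash
mkdir -p pics; ls
python3 - <<'E'
from workcell import ctrl
import cv2, numpy as np
a=[]
for n in ["scene","side"]:
    s=ctrl.snapshot(n); print(n,s["fov_y"],s["cx"],s["cy"],np.round(s["R"],4).tolist(),np.round(s["t"],4).tolist())
    cv2.imwrite(f"pics/{n}0.png",s["img"][:,:,::-1]); a.append(s["img"])
st=ctrl.get_state();print(st["time"],st["position"],st["orientation"],st["width"],ctrl.grip_point_offset)
E
```

```text
pics
scene 48.96010230198821 251.71578973457397 183.63068289079402 [[-0.5298, 0.8481, 0.0088], [0.6031, 0.384, -0.6991], [-0.5963, -0.3651, -0.7149]] [0.3025, -0.2782, 1.5135]
side 55.00007855785285 251.87268201802033 189.13571282160686 [[-0.8114, -0.5844, -0.0111], [-0.4446, 0.6294, -0.6374], [0.3794, -0.5122, -0.7705]] [0.4694, 0.2947, 0.7577]
0.1 [6.49454517e-01 2.68263646e-05 2.30499061e-01] [[-7.85676759e-06  9.99998600e-01 -1.67357583e-03]
 [ 1.00000000e+00  7.83518669e-06 -1.29016362e-05]
 [-1.28885053e-05 -1.67357593e-03 -9.99998599e-01]] 0.08581320631985843 0.0187
```

View pics/scene0.png

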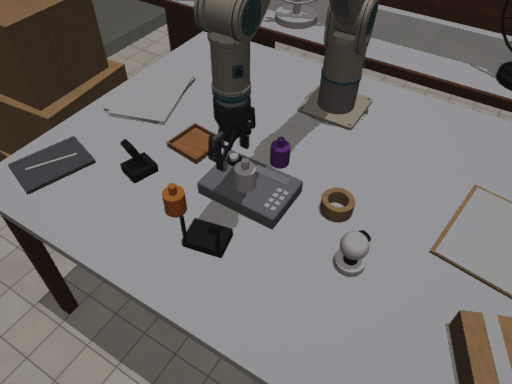

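View pics/side0.png

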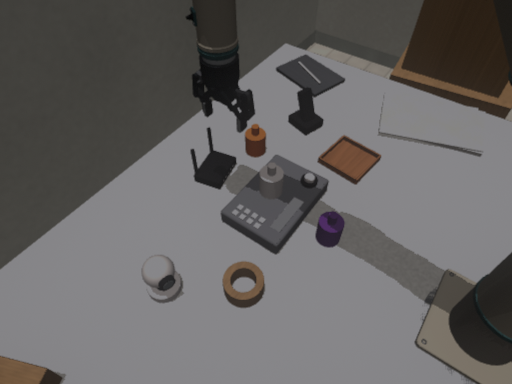

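Candidates for the cover are the white cup on the console at scene (245,176) / side (271,182), an orange one at scene (175,200) and a purple one at scene (280,153). By the description it is the white one on the console. I'll check that with a close crop.

Run:
```python
import cv2,numpy as np
a=cv2.imread("pics/scene0.png")[115:255,150:320]; b=cv2.imread("pics/side0.png")[130:255,210:400]
f=lambda i:cv2.resize(i,(None,None) and (0,0),fx=4,fy=4,interpolation=cv2.INTER_CUBIC) if 0 else cv2.resize(i,(i.shape[1]*4,i.shape[0]*4),interpolation=cv2.INTER_CUBIC)
cv2.imwrite("pics/c1.png",f(a));cv2.imwrite("pics/c2.png",f(b))
```

```text
(no output)
```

View pics/c1.png

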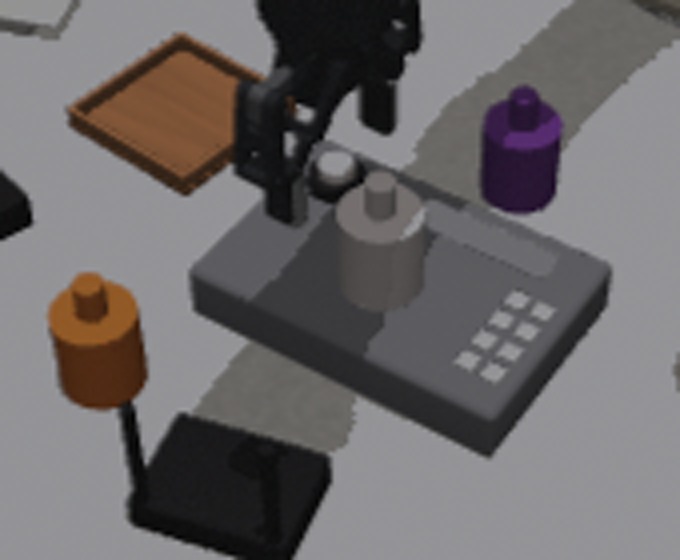

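View pics/c2.png

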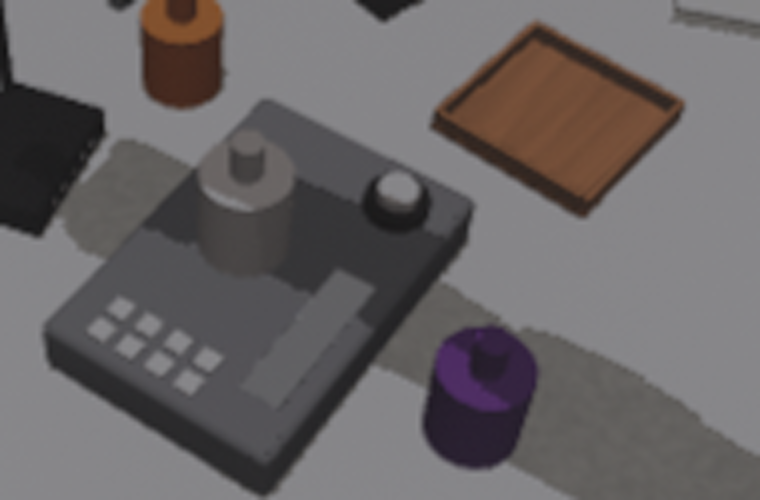

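```bash
cat > h.py <<'E'
import numpy as np
CAL={"scene":(48.96010230198821,251.7158,183.6307,[[-0.5298,0.8481,0.0088],[0.6031,0.384,-0.6991],[-0.5963,-0.3651,-0.7149]],[0.3025,-0.2782,1.5135]),
"side":(55.00007855785285,251.8727,189.1357,[[-0.8114,-0.5844,-0.0111],[-0.4446,0.6294,-0.6374],[0.3794,-0.5122,-0.7705]],[0.4694,0.2947,0.7577])}
def ray(cal,uv):
    fov,cx,cy,R,t=cal; f=192/np.tan(np.radians(fov)/2);R=np.array(R)
    d=R.T@np.array([(uv[0]-cx)/f,(uv[1]-cy)/f,1.]); return -R.T@np.array(t),d/np.linalg.norm(d)
def onz(cal,uv,z):
    o,d=ray(cal,uv); return o+d*(z-o[2])/d[2]
def tri(rays):
    A=sum(np.eye(3)-np.outer(d,d) for o,d in rays);b=sum((np.eye(3)-np.outer(d,d))@o for o,d in rays)
    p=np.linalg.solve(A,b);return p,max(np.linalg.norm(np.cross(p-o,d)) for o,d in rays)
E
python3 - <<'E'
from h import *
c1=lambda u,v:(u/4+150-.375,v/4+115-.375); c2=lambda u,v:(u/4+210-.375,v/4+130-.375)
S,D=CAL["scene"],CAL["side"]
for n,a,b in [("knobtop",(381,180),(248,140)),("button",(337,163),(399,189)),("ctl far-left?",(492,418),(45,328)),("ctl",(192,270),(265,100)),("ctl",(610,268),(265,462)),("tray",(181,37),(684,103)),("tray",(68,110),(537,22)),("tray",(187,183),(433,118))]:
    p,e=tri([ray(S,c1(*a)),ray(D,c2(*b))]);print(n,p.round(4),round(e,4))
for q in [(265,100),(472,205),(265,462),(45,328)]: print("ctl side z45",onz(D,c2(*q),.045).round(4))
for q in [(684,103),(537,22),(433,118),(583,206)]: print("tray side z20",onz(D,c2(*q),.02).round(4))
p,e=tri([ray(S,(353,246)),ray(D,(158,270))]);print("cam head",p,e)
E
```

```text
knobtop [ 0.5447 -0.0377  0.139 ] 0.0018
button [ 0.4785 -0.1179  0.0648] 0.0023
ctl far-left? [0.6074 0.0879 0.0409] 0.0022
ctl [ 0.6053 -0.1556  0.0418] 0.0026
ctl [0.4443 0.0892 0.0406] 0.0018
tray [ 0.3702 -0.349   0.0142] 0.0011
tray [ 0.4956 -0.365   0.0158] 0.0016
tray [ 0.5114 -0.2346  0.0129] 0.0024
ctl side z45 [ 0.6031 -0.1496  0.045 ]
ctl side z45 [ 0.4393 -0.1467  0.045 ]
ctl side z45 [0.4429 0.0935 0.045 ]
ctl side z45 [0.6051 0.0924 0.045 ]
tray side z20 [ 0.3691 -0.341   0.02  ]
tray side z20 [ 0.4939 -0.3581  0.02  ]
tray side z20 [ 0.5084 -0.2247  0.02  ]
tray side z20 [ 0.3852 -0.2103  0.02  ]
cam head [0.60195357 0.30087953 0.07553158] 0.0017449700079007493
```

The crops show the white cover on the console, its knob top at scene (245,160) and side (272,165). Its measured height of 0.139 m matches. The button is at scene (234,156). The camera head is at about (0.60, 0.30), on the controller's left (+y). The tray centre is about (0.44, -0.287). Next I'll approach.

>>> apply_moves(moves=[1,-0.3,-0.88,0,0,0,0,1,-0.3,-0.88,0,0,0,0,1,-0.3,-0.88,0,0,0,0,1,-0.3,-0.88,0,0,0,0,1,-0.3,-0.88,0,0,0,0,1,-0.3,-0.85,0,0,0,0,1,0,0,0,0,0,0,1,0,0,0,0,0,0], force=25)

```text
time: 0.9
position: [0.5454, -0.0359, 0.2314]
orientation: [[0.0, 1.0, 0.001], [1.0, -0.0, 0.0], [0.0, 0.001, -1.0]]
ft_force: [0.1, -0.1, -0.2]
width: 0.0852
gripper_force: 0.0
```

Run:
```python
from workcell import ctrl
import cv2, numpy as np, pickle
s=ctrl.snapshot("wrist"); pickle.dump(s,open("w1.pkl","wb"))
cv2.imwrite("pics/w1.png",s["img"][:,:,::-1])
st=ctrl.get_state();print(st["time"],st["position"],st["width"])
from h import *
cal=(s["fov_y"],s["cx"],s["cy"],s["R"],s["t"])
```

```text
0.95 [ 0.54587883 -0.03556745  0.23136094] 0.08506254454802559
```

View pics/w1.png

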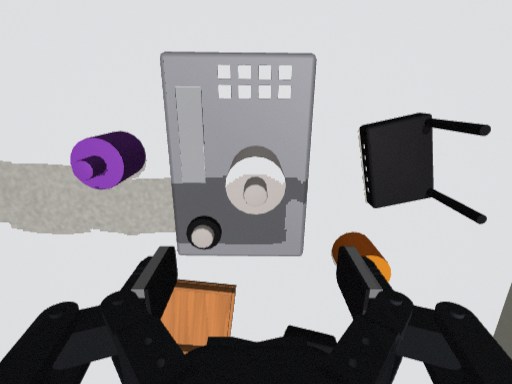

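The wrist view shows the white cover's knob top at (255,192), the button top at (203,236), and the console corners at (163,54), (315,54), (304,256) and (178,256).

Run:
```python
import pickle
from h import *
s=pickle.load(open("w1.pkl","rb"));W=(s["fov_y"],s["cx"],s["cy"],s["R"],s["t"])
S,D=CAL["scene"],CAL["side"]
print(onz(W,(255,193),.139),onz(W,(203,237),.062))
C=[onz(W,q,.045) for q in [(163,54),(315,54),(304,256),(178,256)]];print(np.round(C,4),np.mean(C,0))
c1=lambda u,v:(u/4+150-.375,v/4+115-.375); c2=lambda u,v:(u/4+210-.375,v/4+130-.375)
print(tri([ray(S,c1(381,180)),ray(D,c2(248,140)),ray(W,(255,193))]))
print(tri([ray(S,c1(337,163)),ray(D,c2(399,189)),ray(W,(203,237))]))
```

```text
[ 0.5446544  -0.03529828  0.139     ] [ 0.47954834 -0.11941534  0.062     ]
[[ 0.4464  0.0889  0.045 ]
 [ 0.6082  0.089   0.045 ]
 [ 0.61   -0.1567  0.045 ]
 [ 0.4406 -0.1569  0.045 ]] [ 0.52630394 -0.03392817  0.045     ]
(array([ 0.54468158, -0.03669683,  0.13923972]), np.float64(0.002516164676802228))
(array([ 0.47908154, -0.11799885,  0.06468721]), np.float64(0.0024627504191601936))
```

>>> apply_moves(moves=[1,0,-0.05,1,0,0,0,1,0,0,1,0,0,0,1,0,0,1,0,0,0,1,0,0,1,0,0,0,1,0,0,1,0,0,0,1,0,0,0.8,0,0,0,1,0,0,0,0,0,0,1,0,0,0,0,0,0])

```text
time: 1.75
position: [0.5447, -0.0356, 0.1152]
orientation: [[-0.0, 1.0, 0.0], [1.0, 0.0, 0.0], [0.0, 0.0, -1.0]]
ft_force: [0.2, -0.6, 0.4]
width: 0.0852
gripper_force: 0.0
```

>>> apply_moves(moves=[0,0,0,0,0,0,0,0,0,0,0,0,0,0,0,0,0,0,0,0,0,0,0,0,0,0,0,0,0,0,0,0,0,0,0,0,0,0,0,0,0,0,0,0,0,0,0,0,0,0,0,0,0,0,0,0], force=30)

```text
time: 2.55
position: [0.5442, -0.036, 0.1158]
orientation: [[0.0, 1.0, 0.001], [1.0, -0.0, 0.0], [0.0, 0.001, -1.0]]
ft_force: [-0.3, 0.2, 6.0]
width: 0.0208
gripper_force: 29.4
```

The grip closed at about 21 mm, which fits the 22 mm knob. Now I'll lift.

>>> apply_moves(moves=[0,0,0,-0.3,0,0,0,0,0,0,-0.7,0,0,0,0,0,0,-1,0,0,0,0,0,0,-1,0,0,0,0,0,0,-1,0,0,0,0,0,0,-1,0,0,0,0,0,0,0,0,0,0,0,0,0,0,0,0,0])

```text
time: 3.35
position: [0.5438, -0.0359, 0.2151]
orientation: [[0.0, 1.0, 0.0], [1.0, -0.0, 0.0], [0.0, 0.0, -1.0]]
ft_force: [0.8, 0.7, -1.2]
width: 0.0212
gripper_force: 29.5
```

Run:
```python
from workcell import ctrl
import cv2, numpy as np
s=ctrl.snapshot("side")["img"][60:260,150:400]; w=ctrl.snapshot("scene")["img"][80:280,120:370]
cv2.imwrite("pics/l1.png",np.vstack([cv2.resize(i,(600,300) if 0 else (375,300)) for i in (s,w)])[:,:,::-1])
st=ctrl.get_state();print(st["time"],st["position"],st["width"],st["gripper_force"],st["ft_force"])
```

```text
3.45 [ 0.54314121 -0.03589358  0.21419991] 0.02067812066481066 29.473019242286682 [ 0.52290375 -0.28318303 -1.70136967]
```

View pics/l1.png

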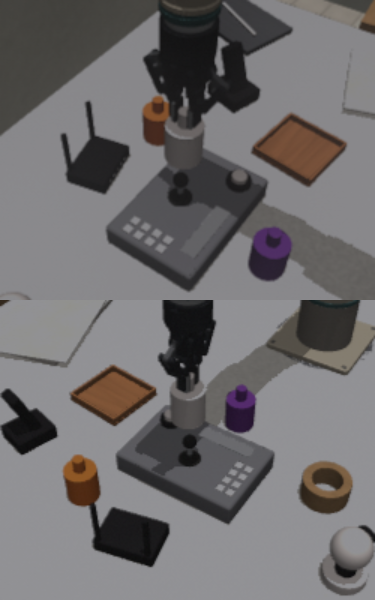

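The cover is held upright, and the bare stick with its black ball shows at side (270,180). The whole tray is now visible, centred at scene (195.5,142.5) and side (349,159). I'll carry the cover towards it.

>>> apply_moves(moves=[0,-0.9,-0.37,0,0,0,0,0,-0.9,-0.37,0,0,0,0,0,-0.9,-0.37,0,0,0,0,0,-0.9,-0.37,0,0,0,0,0,-0.9,-0.37,0,0,0,0,0,-0.9,-0.37,0,0,0,0,0,-0.9,-0.37,0,0,0,0,0,-0.9,-0.37,0,0,0,0])

```text
time: 4.25
position: [0.4837, -0.1804, 0.2141]
orientation: [[-0.0, 1.0, -0.002], [1.0, 0.0, 0.001], [0.001, -0.002, -1.0]]
ft_force: [0.2, 0.4, -0.8]
width: 0.0209
gripper_force: 29.5
```

>>> apply_moves(moves=[0,-0.9,-0.37,0,0,0,0,0,-0.9,-0.37,0,0,0,0,0,-0.9,-0.37,0,0,0,0,0,-0.9,-0.37,0,0,0,0,0,-0.9,-0.37,0,0,0,0,0,-0.9,-0.37,0,0,0,0,0,0,0,0,0,0,0,0,0,0,0,0,0,0])

```text
time: 5.05
position: [0.44, -0.2874, 0.2144]
orientation: [[0.001, 1.0, -0.001], [1.0, -0.001, 0.001], [0.001, -0.001, -1.0]]
ft_force: [0.4, 1.7, -0.9]
width: 0.021
gripper_force: 29.5
```

Run:
```python
from h import *
S,D=CAL["scene"],CAL["side"]
print(onz(S,(195.5,142.5),.02),onz(D,(349,159),.02),tri([ray(S,(195.5,142.5)),ray(D,(349,159))]))
from workcell import ctrl
st=ctrl.get_state();print(st["time"],st["position"],st["width"],st["gripper_force"],st["ft_force"])
```

```text
[ 0.45031297 -0.28542543  0.02      ] [ 0.43642422 -0.27592377  0.02      ] (array([ 0.44030361, -0.29267116,  0.00679584]), np.float64(0.0025814589081441398))
5.05 [ 0.44000221 -0.28741992  0.21438769] 0.02099176236532399 29.493830502033234 [ 0.3721679   1.65237751 -0.9108188 ]
```

>>> apply_moves(moves=[0,0,0,1,0,0,0,0,0,0,1,0,0,0,0,0,0,1,0,0,0,0,0,0,1,0,0,0,0,0,0,1,0,0,0,0,0,0,0.7,0,0,0,0,0,0,0.5,0,0,0,0,0,0,0.3,0,0,0])

```text
time: 5.85
position: [0.4406, -0.2867, 0.0843]
orientation: [[-0.001, 1.0, -0.001], [1.0, 0.001, 0.001], [0.001, -0.001, -1.0]]
ft_force: [-0.4, -0.6, -1.2]
width: 0.0211
gripper_force: 29.5
```

>>> apply_moves(moves=[0,0,0,0.1,0,0,0,0,0,0,0.1,0,0,0,0,0,0,0.1,0,0,0,0,0,0,0.05,0,0,0,0,0,0,0.05,0,0,0,0,0,0,0,0,0,0,0,0,0,0,0,0,0])

```text
time: 6.55
position: [0.4404, -0.288, 0.0774]
orientation: [[0.0, 1.0, 0.0], [1.0, -0.0, -0.0], [-0.0, 0.0, -1.0]]
ft_force: [1.0, -0.4, -1.1]
width: 0.0211
gripper_force: 29.5
```

>>> apply_moves(moves=[0,0,0,0.05,0,0,0,0,0,0,0.05,0,0,0,0,0,0,0.05,0,0,0,0,0,0,0,0,0,0])

```text
time: 6.95
position: [0.4406, -0.2881, 0.0757]
orientation: [[0.0, 1.0, 0.001], [1.0, -0.0, -0.0], [-0.0, 0.001, -1.0]]
ft_force: [-2.0, 1.3, 14.3]
width: 0.0208
gripper_force: 31.0
```

The cover is on the floor. Next I'll release and rise.

>>> apply_moves(moves=[0.5,0,0,-0.05,0,0,0,1,0,0,0,0,0,0,1,0,0,0,0,0,0,1,0,0,0,0,0,0,1,0,0,0,0,0,0,1,0,0,-0.5,0,0,0,1,0,0,-1,0,0,0,1,0,0,-1,0,0,0])

```text
time: 7.75
position: [0.4402, -0.2878, 0.1261]
orientation: [[0.0, 1.0, -0.001], [1.0, -0.0, 0.0], [0.0, -0.001, -1.0]]
ft_force: [-0.7, -0.7, 0.7]
width: 0.0855
gripper_force: 0.0
```

>>> apply_moves(moves=[1,0,0,-1,0,0,0,1,0,0,-1,0,0,0,1,0,0,-1,0,0,0,1,0.9,0.37,0,0,0,0,1,0.9,0.37,0,0,0,0,1,0.9,0.37,0,0,0,0,1,0.9,0.37,0,0,0,0,1,0.9,0.37,0,0,0,0])

```text
time: 8.55
position: [0.4777, -0.1973, 0.186]
orientation: [[0.0, 1.0, 0.001], [1.0, -0.0, -0.0], [-0.0, 0.001, -1.0]]
ft_force: [-0.1, -1.0, -0.2]
width: 0.0858
gripper_force: 0.0
```

>>> apply_moves(moves=[1,0.9,0.37,0,0,0,0,1,0.9,0.37,0,0,0,0,1,0.9,0.37,0,0,0,0,1,0.9,0.37,0,0,0,0,1,0.9,0.37,0,0,0,0,1,0.9,0.37,0,0,0,0,1,0.9,0.37,0,0,0,0,1,0.9,0.37,0,0,0,0])

```text
time: 9.35
position: [0.5369, -0.0532, 0.186]
orientation: [[0.0, 1.0, 0.001], [1.0, -0.0, 0.0], [0.0, 0.001, -1.0]]
ft_force: [0.7, -0.9, -0.6]
width: 0.0853
gripper_force: 0.0
```

Run:
```python
from workcell import ctrl
import cv2, numpy as np, pickle
w=ctrl.snapshot("wrist"); pickle.dump(w,open("w2.pkl","wb"))
s=ctrl.snapshot("side")["img"][100:280,210:410]
cv2.imwrite("pics/l2.png",np.vstack([cv2.resize(s,(333,300)) , cv2.resize(w["img"][100:270,150:340],(333,298))])[:,:,::-1])
st=ctrl.get_state();print(st["time"],st["position"],st["width"],st["gripper_force"],st["ft_force"])
```

```text
9.45 [ 0.53770975 -0.05063872  0.18591811] 0.08558972760184498 0.0 [ 0.55869297  0.25496875 -0.74890288]
```

View pics/l2.png

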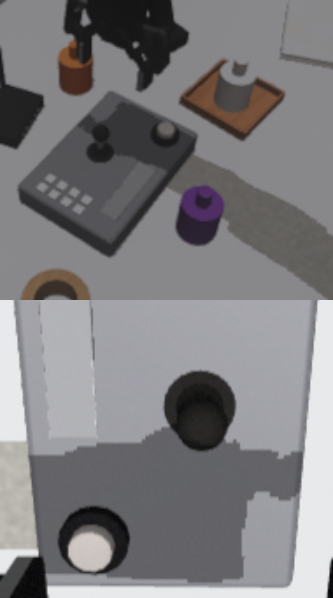

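The cover stands upright in the tray at side (350,152). In the wrist view the ball is at (265,171) and the button top at (202,241).

Run:
```python
import pickle
from h import *
s=pickle.load(open("w2.pkl","rb"));W=(s["fov_y"],s["cx"],s["cy"],s["R"],s["t"])
print(onz(W,(265.3,170.8),.089),onz(W,(202,241.5),.062))
c1=lambda u,v:(u/4+150-.375,v/4+115-.375); c2=lambda u,v:(u/4+210-.375,v/4+130-.375)
print(tri([ray(CAL["scene"],c1(337,163)),ray(CAL["side"],c2(399,189)),ray(W,(202,241.5))]))
```

```text
[ 0.54516043 -0.03355877  0.089     ] [ 0.47920353 -0.11833203  0.062     ]
(array([ 0.47894307, -0.11760245,  0.06468169]), np.float64(0.002711226022861797))
```

>>> apply_moves(moves=[1,0.8,0.4,0,0,0,0,1,0,0,1,0,0,0,1,0,0,1,0,0,0,1,0,0,1,0,0,0,1,0,0,1,0,0,0,1,0,0,1,0,0,0,1,0,0,0.85,0,0,0,1,0,0,0,0,0,0])

```text
time: 10.25
position: [0.5427, -0.039, 0.0668]
orientation: [[0.001, 1.0, -0.004], [1.0, -0.001, -0.0], [-0.0, -0.004, -1.0]]
ft_force: [-0.2, -0.1, 0.7]
width: 0.0851
gripper_force: 0.0
```

>>> apply_moves(moves=[0,0,0,0,0,0,0,0,0,0,0,0,0,0,0,0,0,0,0,0,0,0,0,0,0,0,0,0,0,0,0,0,0,0,0,0,0,0,0,0,0,0,0,0,0,0,0,0,0,0,0,0,0,0,0,0], force=20)

```text
time: 11.05
position: [0.5451, -0.038, 0.0691]
orientation: [[0.0, 1.0, 0.001], [1.0, -0.0, -0.0], [-0.0, 0.001, -1.0]]
ft_force: [-0.8, -0.4, 6.3]
width: 0.0245
gripper_force: 19.5
```

>>> apply_moves(moves=[0,0.2,0,0.01,0,0,0,0,0.2,0,0.02,0,0,0,0,0.2,0,0.04,0,0,0,0,0.2,0,0.06,0,0,0,0,0.17,0,0.06,0,0,0,0,0,0,0,0,0,0,0,0,0,0,0,0,0])

```text
time: 11.75
position: [0.5449, -0.0187, 0.0646]
orientation: [[0.0, 1.0, 0.001], [1.0, -0.0, -0.0], [-0.0, 0.001, -1.0]]
ft_force: [0.3, -2.7, 5.2]
width: 0.0243
gripper_force: 19.8
```

Run:
```python
from workcell import ctrl
import cv2, numpy as np
s=ctrl.snapshot("side")["img"][130:250,210:370]
w=ctrl.snapshot("scene")["img"][110:230,170:330]
cv2.imwrite("pics/l3.png",cv2.resize(np.hstack([s,w]),(800,300),interpolation=cv2.INTER_CUBIC)[:,:,::-1])
st=ctrl.get_state();print(st["time"],st["position"],st["width"],st["gripper_force"],st["ft_force"])
```

```text
11.85 [ 0.54491222 -0.01878699  0.06460206] 0.024353525538117857 19.78761613368988 [ 1.52041966 -3.47602624  4.85477289]
```

View pics/l3.png

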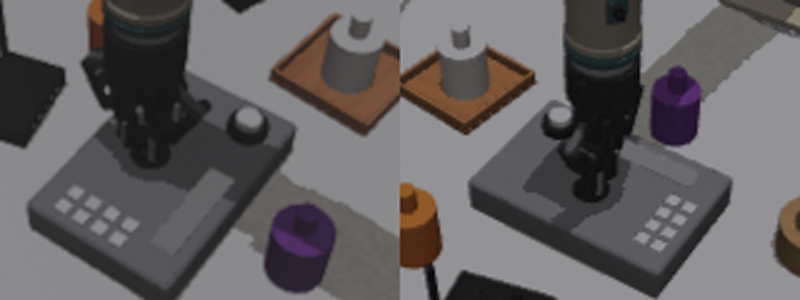

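The ball is pinched and tilted to +y. The 19.3 mm shift and about 3.5 N side force agree with a tilt near 0.39 rad. I'll hold it over 2 s.

>>> apply_moves(moves=[0,0,0,0,0,0,0,0,0,0,0,0,0,0,0,0,0,0,0,0,0,0,0,0,0,0,0,0,0,0,0,0,0,0,0,0,0,0,0,0,0,0,0,0,0,0,0,0,0,0,0,0,0,0,0,0])

```text
time: 12.65
position: [0.5447, -0.0186, 0.0645]
orientation: [[0.0, 1.0, 0.0], [1.0, -0.0, -0.0], [-0.0, 0.0, -1.0]]
ft_force: [1.4, -3.0, 3.7]
width: 0.0248
gripper_force: 19.8
```

>>> apply_moves(moves=[0,0,0,0,0,0,0,0,0,0,0,0,0,0,0,0,0,0,0,0,0,0,0,0,0,0,0,0,0,0,0,0,0,0,0,0,0,0,0,0,0,0,0,0,0,0,0,0,0,0,0,0,0,0,0,0])

```text
time: 13.45
position: [0.5447, -0.0186, 0.0645]
orientation: [[0.0, 1.0, 0.0], [1.0, -0.0, 0.0], [0.0, 0.0, -1.0]]
ft_force: [2.0, -3.5, 3.9]
width: 0.0245
gripper_force: 19.8
```

>>> apply_moves(moves=[0,0,0,0,0,0,0,0,0,0,0,0,0,0,0,0,0,0,0,0,0,0,0,0,0,0,0,0,0,0,0,0,0,0,0,0,0,0,0,0,0,0,0,0,0,0,0,0,0,0,0,0,0,0,0,0])

```text
time: 14.25
position: [0.5446, -0.0186, 0.0645]
orientation: [[0.0, 1.0, 0.0], [1.0, -0.0, 0.0], [0.0, 0.0, -1.0]]
ft_force: [1.1, -3.1, 3.0]
width: 0.0242
gripper_force: 19.8
```

>>> apply_moves(moves=[0,-0.17,0,-0.06,0,0,0,0,-0.2,0,-0.06,0,0,0,0,-0.2,0,-0.04,0,0,0,0,-0.2,0,-0.02,0,0,0,0,-0.2,0,-0.01,0,0,0,0,0,0,0,0,0,0,0,0,0,0,0,0,0])

```text
time: 14.95
position: [0.5434, -0.0375, 0.0679]
orientation: [[-0.0, 1.0, -0.002], [1.0, 0.0, 0.001], [0.001, -0.002, -1.0]]
ft_force: [-1.0, 1.9, -1.7]
width: 0.0246
gripper_force: 19.8
```

>>> apply_moves(moves=[0.5,0,0,0,0,0,0,1,0,0,0,0,0,0,1,0,0,0,0,0,0,1,0,0,0,0,0,0,1,0,0,0,0,0,0,1,0,0,-0.5,0,0,0,1,0,0,-1,0,0,0,1,0,0,-1,0,0,0])

```text
time: 15.75
position: [0.5444, -0.038, 0.1192]
orientation: [[0.0, 1.0, -0.001], [1.0, -0.0, 0.0], [0.0, -0.001, -1.0]]
ft_force: [0.5, 0.4, 0.2]
width: 0.085
gripper_force: 0.0
```

The stick is released. Next I'll rise, shut the fingers and move over the button.

>>> apply_moves(moves=[1,0,0,-1,0,0,0,0,0,0,-1,0,0,0,0,-1,-0.82,0,0,0,0,0,-1,-0.82,0,0,0,0,0,-1,-0.82,0,0,0,0,0,-1,-0.82,0,0,0,0,0,0,0,0,0,0,0,0,0,0,0,0,0,0])

```text
time: 16.55
position: [0.4792, -0.1183, 0.159]
orientation: [[0.001, 1.0, 0.001], [1.0, -0.001, 0.0], [0.0, 0.001, -1.0]]
ft_force: [-0.2, 0.5, 0.1]
width: 0.0
gripper_force: 0.0
```

>>> apply_moves(moves=[0,0,0,1,0,0,0,0,0,0,1,0,0,0,0,0,0,1,0,0,0,0,0,0,0.8,0,0,0,0,0,0,0.3,0,0,0,0,0,0,0,0,0,0,0,0,0,0,0,0,0])

```text
time: 17.25
position: [0.4798, -0.1176, 0.0769]
orientation: [[-0.001, 1.0, 0.001], [1.0, 0.001, 0.0], [0.0, 0.001, -1.0]]
ft_force: [0.7, 1.3, -0.6]
width: 0.0001
gripper_force: 0.0
```

Run:
```python
from workcell import ctrl
import cv2, numpy as np
s=ctrl.snapshot("side")["img"][120:240,230:390]
w=ctrl.snapshot("scene")["img"][100:220,170:330]
cv2.imwrite("pics/l4.png",cv2.resize(np.hstack([s,w]),(800,300),interpolation=cv2.INTER_CUBIC)[:,:,::-1])
st=ctrl.get_state();print(st["time"],st["position"],st["width"],st["gripper_force"],st["ft_force"])
```

```text
17.35 [ 0.47980165 -0.11789254  0.07713706] -0.0001884208664736788 0.0 [ 0.35307933 -0.6894615   0.51147569]
```

View pics/l4.png

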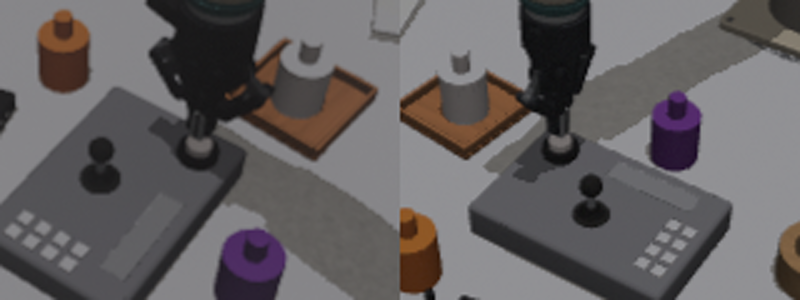

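The stick stands upright again and the fingers are centred just above the button (left crop (200,147), right crop (560,143)). I'll press slowly and watch the force.

>>> apply_moves(moves=[0,0,0,0.2,0,0,0,0,0,0,0.2,0,0,0,0,0,0,0.1,0,0,0,0,0,0,0,0,0,0,0,0,0,0,0,0,0])

```text
time: 17.85
position: [0.4791, -0.118, 0.0663]
orientation: [[0.0, 1.0, 0.0], [1.0, -0.0, 0.0], [0.0, 0.0, -1.0]]
ft_force: [-0.9, -0.3, 1.2]
width: -0.0005
gripper_force: 0.9
```

>>> apply_moves(moves=[0,0,0,0.1,0,0,0,0,0,0,0.1,0,0,0,0,0,0,0,0,0,0,0,0,0,0,0,0,0])

```text
time: 18.25
position: [0.4791, -0.118, 0.0624]
orientation: [[-0.0, 1.0, 0.0], [1.0, 0.0, 0.0], [0.0, 0.0, -1.0]]
ft_force: [-0.0, 0.4, 5.1]
width: -0.0
gripper_force: 2.0
```

>>> apply_moves(moves=[0,0,0,0.1,0,0,0,0,0,0,0.05,0,0,0,0,0,0,0,0,0,0,0,0,0,0,0,0,0])

```text
time: 18.65
position: [0.4791, -0.118, 0.0608]
orientation: [[0.0, 1.0, 0.001], [1.0, -0.0, -0.0], [-0.0, 0.001, -1.0]]
ft_force: [-3.0, 1.0, 20.6]
width: -0.0
gripper_force: 10.5
```

The force jumped to 20 N, so the button is at its stop. I'll release and retreat.

>>> apply_moves(moves=[0,0,0,0,0,0,0,0,0,0,-0.3,0,0,0,0,0,0,-0.7,0,0,0,0,0,0,-1,0,0,0,0,0,0,-1,0,0,0,0,0,0,-1,0,0,0,0,0,0,-1,0,0,0,0,0,0,-1,0,0,0])

```text
time: 19.45
position: [0.4787, -0.1179, 0.1797]
orientation: [[0.0, 1.0, -0.001], [1.0, -0.0, 0.0], [0.0, -0.001, -1.0]]
ft_force: [0.2, 0.1, 0.9]
width: 0.0001
gripper_force: 0.0
```

Run:
```python
from workcell import ctrl
import cv2, numpy as np
s=ctrl.snapshot("side")["img"]
cv2.imwrite("pics/l5.png",s[:,:,::-1])
st=ctrl.get_state();print(st["time"],st["position"],st["ft_force"])
```

```text
19.5 [ 0.48054878 -0.11837547  0.18247215] [0.70143548 0.05772841 1.77667972]
```

View pics/l5.png

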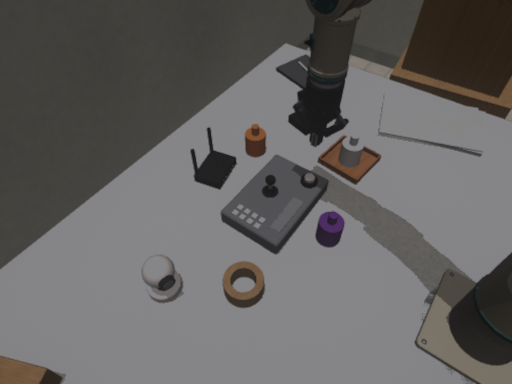

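The picture shows the cover upright in the tray (350,152), the stick upright (270,183), the button up (310,178), and the camera, router, tape and phone where they were.

```bash
python3 -c "
from workcell import ctrl
print(ctrl.job_done())"
```

```text
the job is handed in; nothing more can be done
None
```

I handed the job in at about 19.5 s: the cover is upright in the tray, the stick was held about 0.39 rad to the camera side for over 2 s (estimated from ball shift and side force) and is back in the middle, and the button was pressed to its stop and let go; no verdict came back.

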